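# Set the glue cup and work the pump

### The job

Pick up the toppled metal cup, stand it gently upright, mouth up, centred on the round pad under the spout of the glue pump, and let go of it. Then press the pump's head all the way down and let it spring back up, leaving the cup standing there. Do not press the pump before the cup stands in place, never press the spray can's cap, and leave everything else on the bench where it is.

Things in the scene. Friction and masses are not known exactly. Their poses are not given: they have to be found in the camera images.
- cup: The toppled cup: plain straight-sided aluminium tin, 54 mm outside diameter, 90 mm tall, wall 3 mm, open at one end. It starts lying on its side on the bench, its mouth towards the robot's left, more or less, in front of the pump or to the left of that. Origin: centre of the outside of its bottom; its own z axis runs along its middle from bottom to mouth.
- pump: The glue pump, fixed to the bench: a plywood foot board 195 x 90 x 6 mm carrying a white bottle 68 mm in diameter (shoulder from 105 mm up, neck 32 mm wide to 140 mm) and in front of it the round pad. Origin: at bench height under the bottle's axis; z up; the spout points along its own -x, roughly towards the robot.
- pump_pad (a point): Centre of the top of the round flat black rubber pad, 72 mm in diameter, 8 mm above the bench, on the pump's foot board 100 mm in front of the bottle's axis, straight below the spout's tip. Axes as the pump's. The tip of the spout ends 145 mm above the bench (130 mm when pressed).
- pump_top (a point): Centre of the flat top of the pump's black head, 44 mm in diameter, 22 mm high; 185 mm above the bench when up. It moves down with the head. The spout, a tube 12 mm thick whose top lies 10 mm below this point, runs 100 mm forward from it, then turns down.
- pump_head (a joint): Travel of the sprung pump head: 0 up, 0.015 m fully down; about 3 N to start, 10 N at the bottom.
- spray: Spray can fixed on a smaller plywood foot board, 110 x 90 mm: aluminium, 62 mm in diameter, with no spout and no pad, in all 184 mm high. Not to be used. It and the pump stand left and right, either way round. Origin at bench height under its axis.
- spray_cap (a joint): Travel of the spray can's sprung cap (32 mm in diameter): 0 up, 0.008 m down. Not to be pressed.
- riser: Fixed wooden riser: board 740 mm long (its y), 100 deep, 18 thick, underside 310 mm above the bench (290 at a 12 mm batten along its far edge), end panels 360 mm either side, stock on top to 415 mm. It roofs over the pump's bottle and the spray can: its front edge is about 10 mm nearer the robot than their axes. Origin: at bench height under the middle of the front edge; the board lies to its +x.
- sander: Cork sanding block 100 x 60 x 28 mm, lying loose among the things in front. Origin: centre of its underside.
- waxtin: Flat round wax tin, 74 mm in diameter, 34 mm high, loose among the things in front. Origin: centre of its underside.
- jar: Closed amber glass jar, 56 mm in diameter, 85 mm high, loose between the pump and the spray can. Origin: centre of its underside.
- pot: Terracotta brush pot, 72 mm in diameter, 90 mm high, with two sticks rising to 155 mm, loose near the right end of the riser. Origin: centre of its underside.
- bridge: Dark wooden instrument bridge blank, 140 x 30 mm, 24 mm high, long along its own y, loose at the left. Origin: centre of its underside.
- screwdriver: Screwdriver with a wooden handle, 200 mm long, lying loose at the far right along its own x, under 40 mm high. Origin: below its middle.
There are look-alikes about, which are no part of the job. Leave any red look-alike of the pump alone.

How it is judged:
By the outcome, as a careful person would: the job done as asked, in the order asked, and still so for the second after the job is handed in, with the robot touching nothing.
It also fails if it takes over 58 s, if anything falls off the work surface, if the arm or the gripper's body presses on something with over 40 N, if the wrist force passes 120 N, or if a joint passes its speed limit or range.

### The arm

A 7-joint arm with a two-finger parallel gripper is mounted at the origin on the work surface. World frame = base frame: x ahead of the robot, y to its left, z up, the work surface at z = 0. Lengths are in m, angles in degrees, forces in N, time in s.
With the tool pointing down it reaches from about 0.425 to 0.8 m from the base axis. Payload 8.3 kg.
Tool frame: the origin (TCP) lies midway between the tips of the shut fingers; the grasp point (between the pads) lies 19 mm behind it; z points along the fingers, x is the direction in which the jaws open and shut, and the axes are right-handed (so a half turn about z gives the same grasp; the last joint's range is limited). The gripper opens to 85 mm and grips with 20 to 120 N. Pads are 22 mm wide; open, the fingers measure 114 mm over their backs; the gripper's body (76 mm by 85 mm) begins 54 mm behind the grasp point. The pads swing forward as they close: fully open they stand 13 mm farther back than shut.
Start: joints at [72.428, 21.967, 0.94, 78.501, -0.361, 79.538, -2.664], TCP at [0.151, -0.606, 0.231] pointing down, gripper open.
Joint ranges: [-169.22, 169.22], [-14.56, 117.87], [-87.37, 89.26], [10.42, 133.3], [-82.24, 262.24], [0.94, 117.77], [-172.7, 172.7]. Speed limits (degrees/s): [136.94, 136.94, 172.46, 172.46, 180, 180, 180].

### API

Orientations are given as a 3x3 rotation matrix whose columns are the frame's x, y, z axes.
In Python, from plant import ctrl gives the robot as it stands.
- The arm moves only by the tool apply_moves, never from a script. Its argument "plan" is a list of rows, each a list of 3 entries, a list of its own where there are three numbers: the turn, a rotation vector about the world's x, y, z in degrees, then the shift along the world's x, y, z in m, then the opening, from -1 (shut) to 1 (fully open), so that 0 is half open. A call has exactly 10 rows; each row is the pose to reach, as a shift and turn from the pose commanded when the call began; what a row does not reach only later rows make up. A row lasts 1/10 s, in which the tool goes at most 50 mm and 8.59 degrees, less where a joint would pass 70% of its speed; a pose out of reach is approached as far as the arm can. A call with a gripper value outside its range is refused whole. The fingers move at their own pace and stop on an object; "grip_force" is the grip in N (left out, the last holds). Time passes only in rows, so rows that repeat a pose let the fingers close, or fill a call up. It gives the time, the measured TCP pose, the force and the opening at its end, in the units of the state.
- ctrl.get_state(): the state, without advancing time (a new reading comes with each control period).
- ctrl.grab_frame(name): name is "scene" or "top" or "wrist"; returns a dict with "pixels" (384x512x3 uint8, blue, green, red), "fx", "fy", "cx", "cy" (pixels), "R" (3x3) and "t" (3): a world point X has camera coordinates R X + t. Camera axes: x right, y down, z forward; pixel columns grow to the right and rows downward; lengths in m; the calibration is good to about 2 mm. A picture is of the moment at which its call begins. There is no depth.
- ctrl.close_job(): hands the job in, once; it reports no verdict.
The state is a dict: "time": time; "qpos": joint angles; "qvel": joint speeds; "tau": joint torques, N m; "tool_pos": TCP position; "tcp_rot": TCP orientation; "force": force on the tool from outside, world axes, zero at the start; "torque": the same for the moment, N m; "width": opening from 0.0 (shut) to 1.0 (fully open).
Only numpy, scipy, OpenCV 4.12 (cv2) and the standard library are available. Lean on these libraries where they do the work, as an engineer would, in place of code of your own. Each camera call takes 0.05 s, during which the arm holds its last target. There are 200 camera calls.

## Working session

There is one attempt and no reset: what is moved stays moved. The work goes in short steps, Python scripts to look and compute and a tool call to move; the robot and the scene stay as the last step left them, time stands still between calls to the robot, and variables do not carry over. Pictures are saved under pics/ and viewed, about 8 in all and at most 12, crops included, and the job is handed in when it is done.

Besides the shell and the picture viewer there is one more tool, called after ">>>" by a JSON object that holds its "fn" and its "kwargs", one argument or row to a line. apply_moves: Moves the arm, as the interface text tells. Its arguments: {"type":"object","properties":{"plan":{"type":"array","items":{"type":"array"}},"grip_force":{"type":"number"}},"required":["plan"]}

```bash
ls; mkdir -p pics; python3 - <<'E'
from plant import ctrl
import cv2,numpy as np,pickle
fs={}
for n in("scene","top"):
    f=ctrl.grab_frame(n);fs[n]=f
    cv2.imwrite(f"pics/{n}0.png",cv2.resize(f["pixels"],(768,576),interpolation=cv2.INTER_CUBIC))
    print(n,f["fx"],f["cx"],f["cy"],np.round(f["R"],3).tolist(),np.round(f["t"],3), np.round(-np.array(f["R"]).T@f["t"],3))
pickle.dump(fs,open("f0.pkl","wb"))
s=ctrl.get_state();print(s)
E
```

```text
pics
scene 433.6212567645958 253.73647398355817 200.4426497550663 [[-0.99, -0.14, -0.009], [-0.13, 0.938, -0.32], [0.053, -0.316, -0.947]] [0.451 0.144 1.19 ] [0.401 0.304 1.177]
top 433.15351441091235 261.0475267944103 200.8159554901388 [[0.019, -1.0, 0.004], [-0.988, -0.02, -0.153], [0.153, -0.001, -0.988]] [-0.031  0.471  1.191] [ 0.284 -0.021  1.249]
{'time': 0.1, 'qpos': array([72.42856946, 22.01192768,  0.93939959, 78.55484714, -0.36143548,
       79.537126  , -2.66373233]), 'qvel': array([-0.03790229, -0.1008436 , -0.07748854, -0.20142311, -0.01212886,
        0.02897972,  0.10327089]), 'tau': array([ 2.78274405e-03, -6.29132366e+01,  8.47125649e-01, -3.72755778e+01,
        1.67015044e-02,  1.04484160e-02, -2.86715692e-05]), 'tool_pos': array([ 0.15077814, -0.60608122,  0.23036625]), 'tcp_rot': array([[ 2.41421951e-01, -9.70420135e-01, -4.50609076e-04],
       [-9.70418637e-01, -2.41422370e-01,  1.70556960e-03],
       [-1.76390620e-03,  2.55175033e-05, -9.99998444e-01]]), 'force': array([0.18691464, 0.95959022, 0.46636978]), 'torque': array([ 0.00358033, -0.00401851,  0.03450899]), 'width': 1.0021784512263345}
```

View pics/top0.png

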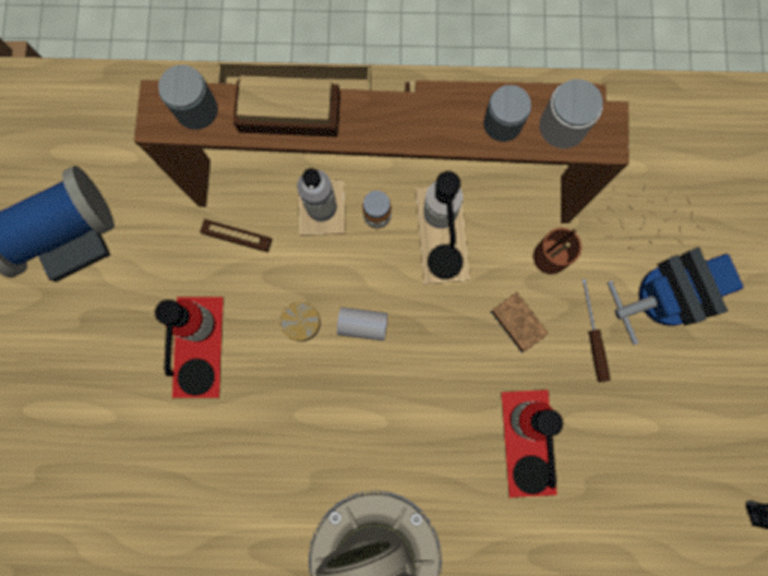

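View pics/scene0.png

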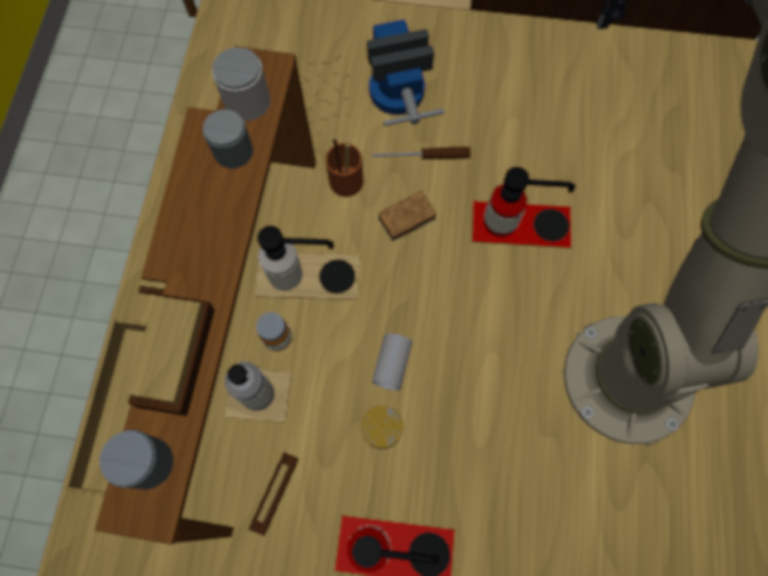

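Candidates in the top view, with pixels at 768x576:
- **Cup:** the grey cylinder at (362,323). The tins on the riser (185,90), (508,112), (572,112), the spray can (317,195) and the jar (376,207) are not it.
- **Pump:** the white bottle on plywood with its pad at (445,262). The red ones at (195,345) and (530,440) are look-alikes.

I'll check the choice in one close crop.

```bash
cat > h.py <<'E'
import numpy as np,cv2,pickle
def ray(f,u,v,z):
    R=np.array(f["R"]);t=np.array(f["t"]);c=-R.T@t
    d=R.T@np.array([(u-f["cx"])/f["fx"],(v-f["cy"])/f["fy"],1.])
    return c+d*(z-c[2])/d[2]
def proj(f,X):
    p=np.array(f["R"])@np.asarray(X)+np.array(f["t"]);return np.array([f["fx"]*p[0]/p[2]+f["cx"],f["fy"]*p[1]/p[2]+f["cy"]])
E
python3 - <<'E'
from h import *
fs=pickle.load(open("f0.pkl","rb"));t=fs["top"];s=fs["scene"]
for n,(u,v),(a,b),z in [("cup",(362,323),(392,362),.027),("pad",(445,262),(337,276),.008),("head",(448,187),(270,239),.185),("wax",(300,322),(381,426),.017),("jartop",(376,200),(272,327),.085),("sander",(519,322),(407,214),.014),("pottop",(558,248),(344,163),.09),("spraytop",(311,177),(237,373),.184),("redR pad",(532,475),(551,225),.008)]:
    print(n,ray(t,u/1.5,v/1.5,z).round(3),ray(s,a/1.5,b/1.5,z).round(3))
c1=cv2.resize(t["pixels"][105:245,215:345],None,fx=4,fy=4,interpolation=cv2.INTER_CUBIC)
c2=cv2.resize(s["pixels"][215:265,240:285],None,fx=6,fy=6,interpolation=cv2.INTER_CUBIC)
o=np.zeros((560,800,3),np.uint8);o[:,:520]=c1;o[:c2.shape[0],525:525+c2.shape[1]]=c2
cv2.imwrite("pics/crop1.png",o)
E
```

```text
cup [0.43  0.033 0.027] [0.429 0.034 0.027]
pad [ 0.555 -0.125  0.008] [ 0.557 -0.124  0.008]
head [ 0.647 -0.114  0.185] [ 0.655 -0.109  0.185]
wax [0.431 0.152 0.017] [0.433 0.149 0.017]
jartop [0.653 0.011 0.085] [0.644 0.014 0.085]
sander [ 0.439 -0.267  0.014] [ 0.44  -0.27   0.014]
pottop [ 0.568 -0.325  0.09 ] [ 0.57  -0.323  0.09 ]
spraytop [0.661 0.12  0.184] [0.662 0.121 0.184]
redR pad [ 0.154 -0.289  0.008] [ 0.156 -0.288  0.008]
```

View pics/crop1.png

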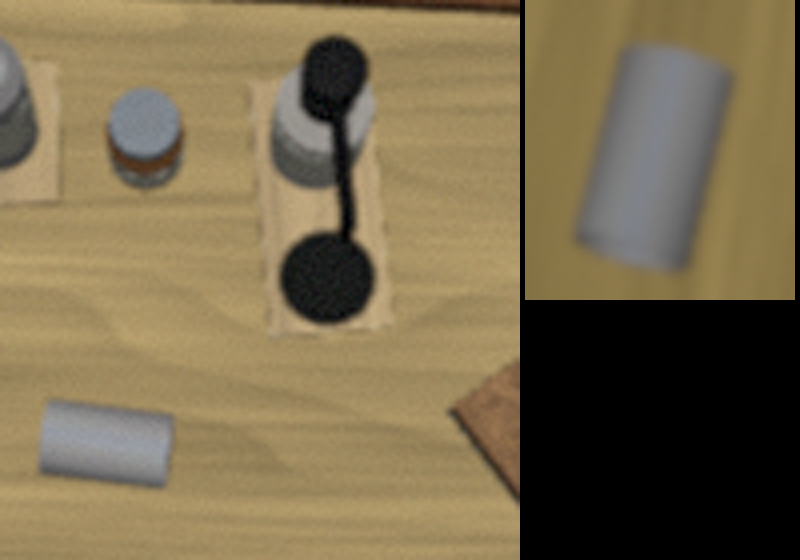

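Top and scene views agree within 3 mm on most points: the cup's centre is about (0.430, 0.033), its mouth end faces left and its axis leans about 6° towards +x. The pad is about (0.556, -0.124) and the head about (0.656, -0.116). I'll move over to the cup, keeping high.

>>> {"fn": "apply_moves", "kwargs": {
  "plan": [
    [[0, 0, 8], [0.02, 0.03, 0.03], 1],
    [[0, 0, 16], [0.05, 0.06, 0.06], 1],
    [[0, 0, 24], [0.08, 0.1, 0.08], 1],
    [[0, 0, 32], [0.11, 0.14, 0.1], 1],
    [[0, 0, 40], [0.15, 0.17, 0.12], 1],
    [[0, 0, 40], [0.19, 0.2, 0.12], 1],
    [[0, 0, 40], [0.22, 0.23, 0.12], 1],
    [[0, 0, 40], [0.25, 0.256, 0.12], 1],
    [[0, 0, 40], [0.25, 0.256, 0.12], 1],
    [[0, 0, 40], [0.25, 0.256, 0.12], 1]
  ]
}}

```text
time: 1.1
tool_pos: [0.4015, -0.3496, 0.3509]
tcp_rot: [[0.81, -0.586, -0.001], [-0.586, -0.81, 0.001], [-0.001, -0.0, -1.0]]
force: [-1.0, -0.1, 0.0]
width: 0.999
```

```bash
cat >> h.py <<'E'
from scipy.spatial.transform import Rotation as Ro
def go(s,R,p):
    return Ro.from_matrix(R@np.array(s["tcp_rot"]).T).as_rotvec(degrees=True).round(1),(p-np.array(s["tool_pos"])).round(4)
E
python3 - <<'E'
from h import *
from plant import ctrl
s=ctrl.get_state();print(s["qpos"].round(2))
c=np.array([.11,.994,0]);c/=np.linalg.norm(c);a=np.radians(35)
z=-np.sin(a)*c-np.cos(a)*np.array([0,0,1]);x=np.array([c[1],-c[0],0]);R=np.c_[x,np.cross(z,x),z]
tcp=np.array([.43,.033,.029])+.022*z
print(go(s,R,tcp-.1*z),go(s,R,tcp),R.round(3).tolist())
E
```

```text
[ 51.97   9.76 -16.96  79.4    2.83  91.3   -0.56]
(array([-33. ,  12.7,  28.6]), array([ 0.0334,  0.427 , -0.258 ])) (array([-33. ,  12.7,  28.6]), array([ 0.0271,  0.37  , -0.3399])) [[0.994, -0.09, -0.063], [-0.11, -0.814, -0.57], [0.0, 0.574, -0.819]]
```

>>> {"fn": "apply_moves", "kwargs": {
  "plan": [
    [[0, 0, 0], [0.003, 0.045, 0], 1],
    [[-5, 2, 4], [0.007, 0.09, 0], 1],
    [[-11, 4, 9], [0.01, 0.135, -0.01], 1],
    [[-16, 6, 14], [0.014, 0.18, -0.03], 1],
    [[-22, 8, 19], [0.018, 0.22, -0.05], 1],
    [[-27, 10, 23], [0.022, 0.26, -0.07], 1],
    [[-33, 12.7, 28.6], [0.025, 0.3, -0.1], 1],
    [[-33, 12.7, 28.6], [0.028, 0.34, -0.13], 1],
    [[-33, 12.7, 28.6], [0.03, 0.38, -0.15], 1],
    [[-33, 12.7, 28.6], [0.0334, 0.427, -0.17], 1]
  ]
}}

```text
time: 2.1
tool_pos: [0.4342, 0.0743, 0.1805]
tcp_rot: [[0.993, -0.096, -0.066], [-0.117, -0.812, -0.572], [0.001, 0.575, -0.818]]
force: [1.1, 0.4, 0.5]
width: 1.0
```

```bash
python3 - <<'E'
from h import *
from plant import ctrl
o=np.zeros((384,800,3),np.uint8);fs={}
for n in("wrist","top"):fs[n]=ctrl.grab_frame(n)
s=ctrl.get_state();print(s["qpos"].round(1),s["tool_pos"].round(4),s["tcp_rot"].round(3).tolist())
pickle.dump((fs,s),open("f1.pkl","wb"))
w=fs["wrist"]["pixels"];o[:,:512]=w
t=cv2.resize(fs["top"]["pixels"][150:280,190:286],(284,384));o[:,516:]=t
cv2.imwrite("pics/w1.png",o)
E
```

```text
[  4.4  23.9 -49.3  99.8  37.8  95.6 -60. ] [0.433  0.0794 0.1778] [[0.994, -0.085, -0.066], [-0.107, -0.816, -0.568], [-0.006, 0.572, -0.82]]
```

View pics/w1.png

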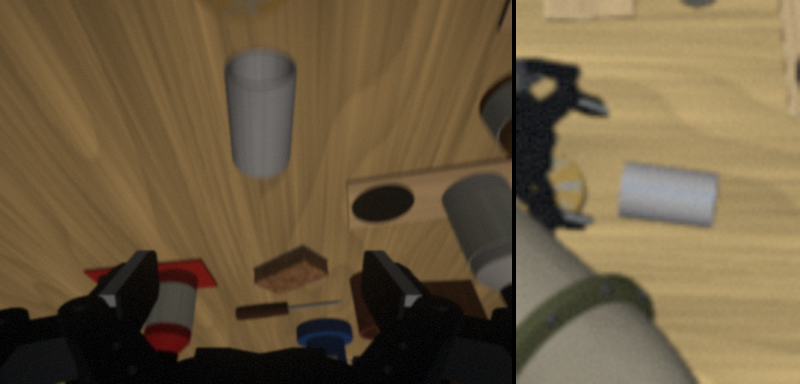

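```bash
python3 - <<'E'
from h import *
from plant import ctrl
fs,s=pickle.load(open("f1.pkl","rb"))
c=np.array([.11,.994,0]);c/=np.linalg.norm(c);m=np.array([.43,.033,.027]);x=np.array([c[1],-c[0],0])
for n in("wrist","top"):
    f=fs[n]; pts=[proj(f,m+a*.045*c+b*.027*d).round(1) for a in(1,-1) for d in (x,np.array([0,0,1.])) for b in(1,-1)];print(n,*pts)
print(proj(fs["wrist"],[.556,-.1245,.008]))
a=np.radians(35);z=-np.sin(a)*c-np.cos(a)*np.array([0,0,1]);R=np.c_[x,np.cross(z,x),z]
tcp=np.array([.43,.033,.029])+.022*z
s=ctrl.get_state();print(go(s,R,tcp-.05*z),go(s,R,tcp))
E
```

```text
wrist [296.9  71.6] [223.8  72.2] [260.4  92.7] [260.3  53.8] [289.6 160.1] [232.4 160.5] [261.1 181.4] [260.9 141.4]
top [227. 204.] [224.3 222.7] [224.9 212.1] [226.4 214.4] [258.3 208. ] [255.8 226.8] [257.  216.2] [257.1 218.4]
[380.30796454 207.65834754]
(array([-0.1, -0.3, -0.2]), array([-0.0012, -0.0304, -0.1258])) (array([-0.1, -0.3, -0.2]), array([-0.0044, -0.0589, -0.1668]))
```

>>> {"fn": "apply_moves", "kwargs": {
  "plan": [
    [[0, 0, 0], [-0.001, -0.008, -0.035], 1],
    [[0, 0, 0], [-0.001, -0.017, -0.07], 1],
    [[0, 0, 0], [-0.001, -0.025, -0.1], 1],
    [[0, 0, 0], [-0.001, -0.03, -0.126], 1],
    [[0, 0, 0], [-0.002, -0.04, -0.14], 1],
    [[0, 0, 0], [-0.003, -0.05, -0.154], 1],
    [[0, 0, 0], [-0.0044, -0.0589, -0.1665], 1],
    [[0, 0, 0], [-0.0044, -0.0589, -0.1665], 1],
    [[0, 0, 0], [-0.0044, -0.0589, -0.1665], 0.6],
    [[0, 0, 0], [-0.0044, -0.0589, -0.1665], 0.6]
  ]
}}

```text
time: 3.2
tool_pos: [0.4305, 0.0172, 0.016]
tcp_rot: [[0.994, -0.094, -0.061], [-0.112, -0.815, -0.569], [0.004, 0.572, -0.82]]
force: [-0.4, 0.4, -0.1]
width: 0.799
```

>>> {"fn": "apply_moves", "kwargs": {
  "plan": [
    [[0, 0, 0], [0, 0, 0], 0.4],
    [[0, 0, 0], [0, 0, 0], 0.2],
    [[0, 0, 0], [0, 0, 0], 0],
    [[0, 0, 0], [0, 0, 0], -0.3],
    [[0, 0, 0], [0, 0, 0], -0.5],
    [[0, 0, 0], [0, 0, 0], -0.5],
    [[0, 0, 0], [0, 0, 0], -0.5],
    [[0, 0, 0], [0, 0, 0], -0.5],
    [[0, 0, 0], [0, 0, 0], -0.5],
    [[0, 0, 0], [0, 0, 0], -0.5]
  ],
  "grip_force": 35
}}

```text
time: 4.2
tool_pos: [0.4304, 0.0172, 0.016]
tcp_rot: [[0.994, -0.093, -0.061], [-0.112, -0.814, -0.57], [0.003, 0.573, -0.82]]
force: [-0.6, 1.2, 5.8]
width: 0.633
```

>>> {"fn": "apply_moves", "kwargs": {
  "plan": [
    [[0, 0, 0], [0, 0, 0.004], -0.5],
    [[0, 0, 0], [0, 0, 0.012], -0.5],
    [[0, 0, 0], [0, 0, 0.025], -0.5],
    [[0, 0, 0], [0, 0, 0.045], -0.5],
    [[0, 0, 0], [0, 0, 0.07], -0.5],
    [[0, 0, 0], [0, 0, 0.1], -0.5],
    [[0, 0, 0], [0, 0, 0.13], -0.5],
    [[0, 0, 0], [0, 0, 0.16], -0.5],
    [[0, 0, 0], [0, 0, 0.18], -0.5],
    [[0, 0, 0], [0, 0, 0.18], -0.5]
  ]
}}

```text
time: 5.2
tool_pos: [0.4308, 0.0173, 0.1986]
tcp_rot: [[0.994, -0.096, -0.058], [-0.112, -0.815, -0.569], [0.007, 0.572, -0.82]]
force: [0.5, 0.4, -2.1]
width: 0.627
```

```bash
python3 - <<'E'
from h import *
from plant import ctrl
fs={n:ctrl.grab_frame(n) for n in("top","scene")};w=ctrl.grab_frame("wrist")
s=ctrl.get_state();print(s["qpos"].round(1),s["tool_pos"].round(4),s["force"].round(1))
pickle.dump((fs,s),open("f2.pkl","wb"))
c=np.array([.11,.994,0]);c/=np.linalg.norm(c);a=np.radians(35)
R=np.array(s["tcp_rot"])
# upright: rotate c->z about horizontal axis, then yaw
U=Ro.from_rotvec(np.pi/2*np.cross(c,[0,0,1])).as_matrix()
for yaw in(-25,-35,-45):
    Rf=Ro.from_euler("z",yaw,degrees=True).as_matrix()@U@R
    print(yaw,Ro.from_matrix(Rf@R.T).as_rotvec(degrees=True).round(1),Rf[:,2].round(3),Rf[:,0].round(3))
print("U",Ro.from_matrix(U).as_rotvec(degrees=True).round(1))
b=np.zeros((384,800,3),np.uint8);b[:,:512]=w["pixels"]
q=fs["scene"]["pixels"][170:298,200:296];b[:,516:804]=cv2.resize(q,(284,384));cv2.imwrite("pics/w2.png",b)
E
```

```text
[ 12.1  17.7 -48.9 103.7  37.2  92.5 -52.8] [0.4294 0.0163 0.195 ] [-0.8 -0.5 -1.1]
-25 [ 85.7 -29.2 -19.6] [ 0.426  0.7   -0.574] [ 0.853 -0.521 -0.003]
-35 [ 83.4 -36.8 -27.4] [ 0.541  0.615 -0.574] [ 0.75  -0.662 -0.003]
-45 [ 80.5 -44.3 -35.2] [ 0.639  0.512 -0.574] [ 0.624 -0.782 -0.003]
U [89.5 -9.9  0. ]
```

View pics/w2.png

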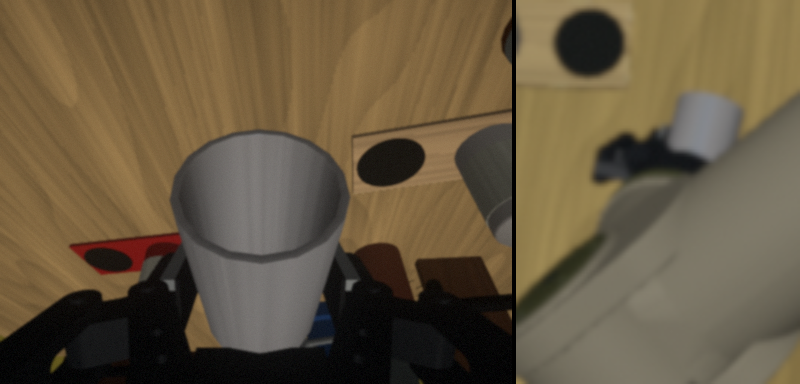

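```bash
cat > fit.py <<'E'
from h import *
from scipy.optimize import least_squares
def fit(f,ext,side,m0,c0):
    """ext: L,T,R,B outer mouth extremes; side: [left pts],[right pts] on cup sides -> bottom centre, axis"""
    th=np.linspace(0,2*np.pi,72,endpoint=False)
    def circ(m,c):
        a=np.cross(c,[.3,.5,.8]);a/=np.linalg.norm(a);b=np.cross(c,a)
        return np.array([proj(f,m+.027*(np.cos(t)*a+np.sin(t)*b)) for t in th])
    def res(p):
        c=p[3:]/np.linalg.norm(p[3:]);e=circ(p[:3],c);r=[e[:,0].min()-ext[0],e[:,1].min()-ext[1],e[:,0].max()-ext[2],e[:,1].max()-ext[3]]
        g=circ(p[:3]-.09*c,c)
        h=cv2.convexHull(np.r_[e,g].astype(np.float32))
        r+=[cv2.pointPolygonTest(h,(float(u),float(v)),True) for u,v in side]
        return r+[np.linalg.norm(p[3:])-1]
    o=least_squares(res,np.r_[m0,c0],diff_step=1e-4,x_scale=[.01]*3+[.1]*3)
    c=o.x[3:]/np.linalg.norm(o.x[3:]);return o.x[:3],c,o.fun.round(1)
E
python3 - <<'E'
from fit import *
from plant import ctrl
w=ctrl.grab_frame("wrist");s=ctrl.get_state()
g=w["pixels"].astype(int).sum(2)
for v in(290,310,330): print(v,(np.abs(np.diff(cv2.GaussianBlur(w["pixels"],(3,3),0).astype(int).sum(2)[v]))>45).nonzero()[0])
c=np.array([.11,.994,0]);z=np.array(s["tcp_rot"])[:,2];gr=s["tool_pos"]-.019*z
for sd in ([(194,290),(331,290),(206,330),(318,330)],):
    m,a,r=fit(w,(172,130,348,262),sd,gr+.045*c,c);print(m.round(4),a.round(3),r)
    R=np.array(s["tcp_rot"]);print("tool frame axis",(R.T@a).round(3),"nominal",(R.T@c/np.linalg.norm(c)).round(3),"mouth-TCP",(R.T@(m-s["tool_pos"])).round(4),"bottom-TCP",(R.T@(m-.09*a-s["tool_pos"])).round(4))
E
```

```text
290 [127 128 168 196 197 322 323 344 350 351 411 422 497]
310 [190 191 192 316]
330 [183 184 185 309 310]
[0.4362 0.0765 0.2055] [ 0.098  0.993 -0.072] [-2.9  2.8  3.2 -1.1 -1.1 -2.6 -1.3 -0.1 -0. ]
tool frame axis [-0.014 -0.858 -0.513] nominal [-0.003 -0.819 -0.574] mouth-TCP [ 0.0001 -0.0434 -0.0437] bottom-TCP [0.0014 0.0338 0.0024]
```

```bash
python3 - <<'E'
from fit import *
from plant import ctrl
w=ctrl.grab_frame("wrist");s=ctrl.get_state();pickle.dump((w,s),open("w3.pkl","wb"))
R=np.array(s["tcp_rot"])
c=np.array([.11,.994,0]);z=R[:,2];gr=s["tool_pos"]-.019*z
for ext in((172,130,348,262),(173,131,347,260),(172,130,348,264)):
    m,a,r=fit(w,ext,[(197.5,290),(322.5,290),(204,310),(316.5,310),(211,330),(309.5,330)],gr+.045*c,c);print(m.round(4),a.round(3),r)
    print("axis",(R.T@a).round(3),"mouth-TCP",(R.T@(m-s["tool_pos"])).round(4),"bottom-TCP",(R.T@(m-.09*a-s["tool_pos"])).round(4))
cp=-np.array(w["R"]).T@w["t"];print("cam in tool",(R.T@(cp-s["tool_pos"])).round(3),(R.T@np.array(w["R"]).T).round(3).tolist())
E
```

```text
[0.4358 0.0745 0.2034] [ 0.112  0.994 -0.018] [-0.6  0.5  0.6 -0.2 -0.6 -0.3 -0.3 -0.4  0.3  0.2 -0. ]
axis [-0.001 -0.829 -0.559] mouth-TCP [-0.     -0.0429 -0.041 ] bottom-TCP [0.0001 0.0317 0.0093]
[0.4357 0.0737 0.2025] [ 0.112  0.993 -0.029] [-0.7  0.5  0.6 -0.1 -0.8 -0.6 -0.3 -0.4  0.5  0.4 -0. ]
axis [-0.001 -0.835 -0.55 ] mouth-TCP [-0.     -0.0427 -0.0399] bottom-TCP [0.0001 0.0325 0.0096]
[0.4358 0.0745 0.2038] [ 0.112  0.994 -0.011] [-0.9  0.8  0.8 -0.3 -0.5 -0.2 -0.3 -0.5  0.1  0.  -0. ]
axis [-0.001 -0.825 -0.565] mouth-TCP [-0.     -0.0427 -0.0414] bottom-TCP [0.0001 0.0316 0.0095]
cam in tool [ 0.    -0.066 -0.143] [[1.0, -0.001, -0.001], [0.001, 0.965, 0.262], [0.001, -0.262, 0.965]]
```

```bash
cat > tgt.py <<'E'
from h import *
c=np.array([.112,.994,-.008]);c/=np.linalg.norm(c)
_,s3=pickle.load(open("w3.pkl","rb"));R3=np.array(s3["tcp_rot"])
U,_=Ro.align_vectors([[0,0,1],[0,1,0]],[c,[0,0,1]],weights=[1e6,1e-6]) if 0 else (None,None)
k=np.cross(c,[0,0,1]);U=Ro.from_rotvec(np.arccos(c[2])*k/np.linalg.norm(k)).as_matrix()
def target(bottom,yaw=-30):
    Rf=Ro.from_euler("z",yaw,degrees=True).as_matrix()@U@R3
    return Rf,np.array(bottom)-Rf@np.array([0,.032,.0095])
E
python3 - <<'E'
from tgt import *
from plant import ctrl
s=ctrl.get_state()
for b in([.43,-.12,.12],[.43,-.125,.03],[.556,-.1245,.03]):
    Rf,p=target(b);print(go(s,Rf,p),p.round(3),Rf[:,2].round(3))
E
```

```text
(array([ 85. , -33.4, -23.4]), array([ 0.0069, -0.1279, -0.0427])) [ 0.436 -0.112  0.152] [ 0.489  0.663 -0.567]
(array([ 85. , -33.4, -23.4]), array([ 0.0069, -0.1329, -0.1327])) [ 0.436 -0.117  0.062] [ 0.489  0.663 -0.567]
(array([ 85. , -33.4, -23.4]), array([ 0.1329, -0.1324, -0.1327])) [ 0.562 -0.116  0.062] [ 0.489  0.663 -0.567]
```

>>> {"fn": "apply_moves", "kwargs": {
  "plan": [
    [[4, -1.6, -1.1], [0, -0.01, 0.01], -0.5],
    [[11, -4.3, -3], [0, -0.02, 0.02], -0.5],
    [[18, -7.1, -5], [0, -0.035, 0.03], -0.5],
    [[25, -9.8, -6.9], [0, -0.05, 0.04], -0.5],
    [[32, -12.6, -8.8], [0, -0.065, 0.045], -0.5],
    [[39, -15.3, -10.7], [0, -0.08, 0.05], -0.5],
    [[46, -18.1, -12.7], [0, -0.095, 0.05], -0.5],
    [[53, -20.8, -14.6], [0, -0.11, 0.05], -0.5],
    [[59, -23.2, -16.2], [0, -0.12, 0.05], -0.5],
    [[64, -25.1, -17.6], [0, -0.125, 0.05], -0.5]
  ]
}}

```text
time: 6.45
tool_pos: [0.429, -0.1103, 0.2444]
tcp_rot: [[0.863, -0.379, 0.334], [-0.499, -0.743, 0.447], [0.079, -0.552, -0.83]]
force: [0.2, 0.8, -2.5]
width: 0.625
```

```bash
python3 - <<'E'
from tgt import *
from plant import ctrl
s=ctrl.get_state();print(s["qpos"].round(1),s["tool_pos"].round(3))
for b in([.43,-.12,.12],[.43,-.125,.04]):
    Rf,p=target(b);print(go(s,Rf,p),p.round(3))
E
```

```text
[ 52.2  -2.1 -14.9 112.9 -36.2  73.2  20.7] [ 0.429 -0.11   0.244]
(array([20.7, -8.2, -5.5]), array([ 0.0071, -0.0014, -0.0927])) [ 0.436 -0.112  0.152]
(array([20.7, -8.2, -5.5]), array([ 0.0071, -0.0064, -0.1727])) [ 0.436 -0.117  0.072]
```

>>> {"fn": "apply_moves", "kwargs": {
  "plan": [
    [[4, -1.6, -1.1], [0.004, 0, -0.005], -0.5],
    [[10, -4, -2.7], [0.008, 0, -0.015], -0.5],
    [[15, -6, -4], [0.015, 0, -0.03], -0.5],
    [[20.7, -8.2, -5.5], [0.02, 0, -0.045], -0.5],
    [[20.7, -8.2, -5.5], [0.02, 0, -0.06], -0.5],
    [[20.7, -8.2, -5.5], [0.02, -0.001, -0.075], -0.5],
    [[20.7, -8.2, -5.5], [0.02, -0.0015, -0.085], -0.5],
    [[20.7, -8.2, -5.5], [0.02, -0.0015, -0.0927], -0.5],
    [[20.7, -8.2, -5.5], [0.02, -0.0015, -0.0927], -0.5],
    [[20.7, -8.2, -5.5], [0.02, -0.0015, -0.0927], -0.5]
  ]
}}

```text
time: 7.45
tool_pos: [0.4502, -0.1099, 0.1532]
tcp_rot: [[0.807, -0.334, 0.487], [-0.59, -0.463, 0.661], [0.005, -0.821, -0.571]]
force: [-0.5, -0.5, -2.1]
width: 0.626
```

```bash
python3 - <<'E'
from tgt import *
from plant import ctrl
fs={n:ctrl.grab_frame(n) for n in("top","scene","wrist")}
s=ctrl.get_state();print(s["qpos"].round(1),s["tool_pos"].round(4));pickle.dump((fs,s),open("f4.pkl","wb"))
for b in([.45,-.1245,.03],[.556,-.1245,.025]):
    Rf,p=target(b);print(go(s,Rf,p),p.round(3))
R=np.array(s["tcp_rot"]);print("cup axis now",(R@R3.T@c).round(3),"bottom",(s["tool_pos"]+R@[0,.032,.0095]).round(4))
o=np.zeros((384,800,3),np.uint8)
o[:,:512]=fs["wrist"]["pixels"];o[:,516:]=cv2.resize(fs["top"]["pixels"][120:248,240:336],(284,384));cv2.imwrite("pics/w4.png",o)
E
```

```text
[ 57.2  16.  -10.7 120.1 -55.5  70.4  43.1] [ 0.4501 -0.1102  0.1532]
(array([ 0.4,  0.1, -0.2]), array([ 0.006 , -0.006 , -0.0915])) [ 0.456 -0.116  0.062]
(array([ 0.4,  0.1, -0.2]), array([ 0.112 , -0.006 , -0.0965])) [ 0.562 -0.116  0.057]
cup axis now [-0.002  0.007  1.   ] bottom [ 0.4441 -0.1187  0.1215]
```

View pics/w4.png

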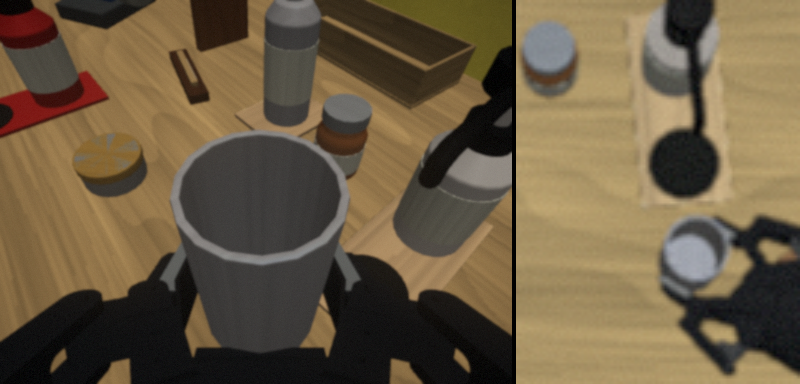

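>>> {"fn": "apply_moves", "kwargs": {
  "plan": [
    [[0, 0, 0], [0, 0, -0.01], -0.5],
    [[0, 0, 0], [0, -0.001, -0.03], -0.5],
    [[0, 0, 0], [0, -0.002, -0.05], -0.5],
    [[0, 0, 0], [0.002, -0.004, -0.07], -0.5],
    [[0, 0, 0], [0.006, -0.005, -0.085], -0.5],
    [[0.4, 0.1, 0], [0.012, -0.006, -0.0915], -0.5],
    [[0.4, 0.1, 0], [0.022, -0.006, -0.0915], -0.5],
    [[0.4, 0.1, 0], [0.034, -0.006, -0.0915], -0.5],
    [[0.4, 0.1, 0], [0.045, -0.006, -0.0915], -0.5],
    [[0.4, 0.1, 0], [0.05, -0.006, -0.0915], -0.5]
  ]
}}

```text
time: 8.6
tool_pos: [0.5016, -0.1157, 0.0619]
tcp_rot: [[0.807, -0.334, 0.486], [-0.59, -0.457, 0.666], [-0.0, -0.824, -0.566]]
force: [0.9, -0.4, -1.0]
width: 0.63
```

```bash
python3 - <<'E'
from tgt import *
from plant import ctrl
fs,s=pickle.load(open("f4.pkl","rb"));print("mouth from top px",ray(fs["top"],300.9,202.3,.2115).round(4),"pad",ray(fs["top"],296.8,174.3,.008).round(4))
fs={n:ctrl.grab_frame(n) for n in("top","scene")}
s=ctrl.get_state();print(s["qpos"].round(1),s["tool_pos"].round(4));pickle.dump((fs,s),open("f5.pkl","wb"))
R=np.array(s["tcp_rot"]);a=R@R3.T@c;b=s["tool_pos"]+R@[0,.032,.0095];print("axis",a.round(3),"bottom",b.round(4))
for n in fs: print(n,"pred mouth px",proj(fs[n],b+.09*a).round(1),"pad px",proj(fs[n],[.556,-.1245,.008]).round(1))
o=np.zeros((576,800,3),np.uint8)
p=proj(fs["top"],b+.09*a).astype(int);q=proj(fs["scene"],b+.09*a).astype(int);print(p,q)
o[:576,:384]=cv2.resize(fs["top"]["pixels"][p[1]-72:p[1]+24,p[0]-32:p[0]+32],None,fx=6,fy=6,interpolation=cv2.INTER_CUBIC)
o[:576,400:784]=cv2.resize(fs["scene"]["pixels"][q[1]-48:q[1]+48,q[0]-44:q[0]+20],None,fx=6,fy=6,interpolation=cv2.INTER_CUBIC);cv2.imwrite("pics/w5.png",o)
E
```

```text
mouth from top px [ 0.4425 -0.1185  0.2115] pad [ 0.5564 -0.1253  0.008 ]
[ 54.   30.1 -12.1 116.2 -59.   61.5  49.6] [ 0.5008 -0.1157  0.0616]
axis [-0.    -0.001  1.   ] bottom [ 0.4947 -0.124   0.0299]
top pred mouth px [299.8 188.1] pad px [296.5 174.4]
scene pred mouth px [245.  171.9] pad px [225.1 183.9]
[299 188] [245 171]
```

View pics/w5.png

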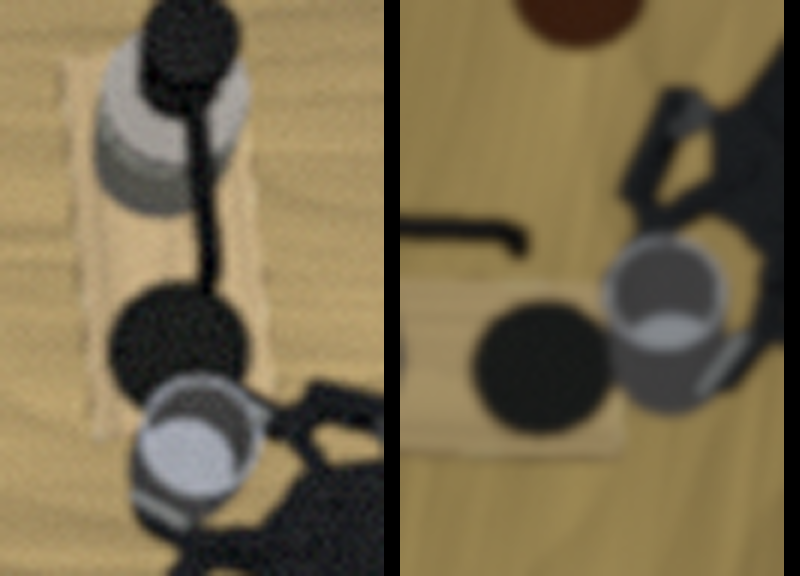

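>>> {"fn": "apply_moves", "kwargs": {
  "plan": [
    [[0, 0, 0], [0.006, 0, 0], -0.5],
    [[0, 0, 0], [0.016, 0, 0], -0.5],
    [[0, 0, 0], [0.028, 0, 0], -0.5],
    [[0, 0, 0], [0.04, 0, 0], -0.5],
    [[0, 0, 0], [0.05, 0, 0], -0.5],
    [[0, 0, 0], [0.057, 0, 0], -0.5],
    [[0, 0, 0], [0.061, 0, -0.003], -0.5],
    [[0, 0, 0], [0.061, 0, -0.008], -0.5],
    [[0, 0, 0], [0.061, 0, -0.013], -0.5],
    [[0, 0, 0], [0.061, 0, -0.016], -0.5]
  ]
}}

```text
time: 9.7
tool_pos: [0.5602, -0.1161, 0.0441]
tcp_rot: [[0.806, -0.338, 0.486], [-0.592, -0.455, 0.665], [-0.004, -0.824, -0.567]]
force: [-0.5, -0.6, -0.7]
width: 0.625
```

```bash
python3 - <<'E'
from tgt import *
from plant import ctrl
fs={n:ctrl.grab_frame(n) for n in("top","scene")}
s=ctrl.get_state();print(s["qpos"].round(1),s["tool_pos"].round(4),s["force"].round(2));pickle.dump((fs,s),open("f6.pkl","wb"))
R=np.array(s["tcp_rot"]);a=R@R3.T@c;b=s["tool_pos"]+R@[0,.032,.0095];print("axis",a.round(4),"bottom",b.round(4))
E
```

```text
[ 50.1  35.5 -13.2 109.8 -60.1  58.6  46.6] [ 0.5602 -0.116   0.0443] [ 0.12 -1.04 -1.29]
axis [ 0.0023 -0.0024  1.    ] bottom [ 0.554  -0.1243  0.0125]
```

>>> {"fn": "apply_moves", "kwargs": {
  "plan": [
    [[0, 0, 0], [0.001, 0, -0.001], -0.5],
    [[0, 0, 0], [0.002, 0, -0.0015], -0.5],
    [[0, 0, 0], [0.002, 0, -0.002], -0.5],
    [[0, 0, 0], [0.002, 0, -0.0025], -0.5],
    [[0, 0, 0], [0.002, 0, -0.003], -0.5],
    [[0, 0, 0], [0.002, 0, -0.0035], -0.5],
    [[0, 0, 0], [0.002, 0, -0.004], -0.5],
    [[0, 0, 0], [0.002, 0, -0.0045], -0.5],
    [[0, 0, 0], [0.002, 0, -0.0045], -0.5],
    [[0, 0, 0], [0.002, 0, -0.0045], -0.5]
  ]
}}

```text
time: 10.8
tool_pos: [0.5628, -0.116, 0.0405]
tcp_rot: [[0.807, -0.336, 0.486], [-0.591, -0.456, 0.665], [-0.002, -0.824, -0.567]]
force: [-0.1, 0.0, -1.6]
width: 0.628
```

>>> {"fn": "apply_moves", "kwargs": {
  "plan": [
    [[0, 0, 0], [0, 0, -0.0004], -0.5],
    [[0, 0, 0], [0, 0, -0.0008], -0.5],
    [[0, 0, 0], [0, 0, -0.0012], -0.5],
    [[0, 0, 0], [0, 0, -0.0016], -0.5],
    [[0, 0, 0], [0, 0, -0.002], -0.5],
    [[0, 0, 0], [0, 0, -0.002], -0.5],
    [[0, 0, 0], [0, 0, -0.002], -0.5],
    [[0, 0, 0], [0, 0, -0.002], -0.5],
    [[0, 0, 0], [0, 0, -0.002], -0.5],
    [[0, 0, 0], [0, 0, -0.002], -0.5]
  ]
}}

```text
time: 11.8
tool_pos: [0.5629, -0.116, 0.0386]
tcp_rot: [[0.807, -0.336, 0.486], [-0.591, -0.456, 0.665], [-0.002, -0.824, -0.567]]
force: [-0.3, 0.5, -0.8]
width: 0.631
```

```bash
python3 - <<'E'
from tgt import *
from plant import ctrl
fs={n:ctrl.grab_frame(n) for n in("top","scene")}
s=ctrl.get_state();print(s["tool_pos"].round(4),s["force"].round(2));pickle.dump((fs,s),open("f7.pkl","wb"))
R=np.array(s["tcp_rot"]);a=R@R3.T@c;b=s["tool_pos"]+R@[0,.032,.0095];print("axis",a.round(4),"bottom",b.round(4))
for n in fs: print(n,"pred mouth px",proj(fs[n],b+.09*a).round(1), "nominal",proj(fs[n],[.556,-.1245,.098]).round(1))
o=np.zeros((576,800,3),np.uint8)
p=(297,172);q=(228,178)
o[:,:384]=cv2.resize(fs["top"]["pixels"][p[1]-48:p[1]+48,p[0]-32:p[0]+32],None,fx=6,fy=6,interpolation=cv2.INTER_CUBIC)
o[:,400:784]=cv2.resize(fs["scene"]["pixels"][q[1]-48:q[1]+48,q[0]-32:q[0]+32],None,fx=6,fy=6,interpolation=cv2.INTER_CUBIC);cv2.imwrite("pics/w7.png",o)
E
```

```text
[ 0.5628 -0.116   0.0386] [ 0.12  0.28 -1.81]
axis [ 0.001  -0.0016  1.    ] bottom [ 0.5567 -0.1243  0.0068]
top pred mouth px [299.3 167.2] nominal [299.3 167.4]
scene pred mouth px [222.4 172.1] nominal [222.7 172. ]
```

View pics/w7.png

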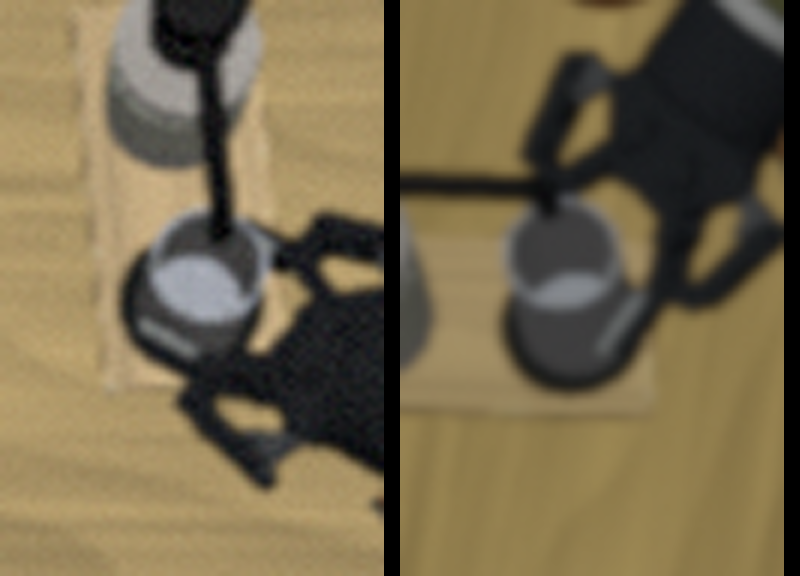

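>>> {"fn": "apply_moves", "kwargs": {
  "plan": [
    [[0, 0, 0], [0, 0, -0.0004], -0.5],
    [[0, 0, 0], [0, 0, -0.0008], -0.5],
    [[0, 0, 0], [0, 0, -0.0012], -0.5],
    [[0, 0, 0], [0, 0, -0.0016], -0.5],
    [[0, 0, 0], [0, 0, -0.002], -0.5],
    [[0, 0, 0], [0, 0, -0.0022], -0.5],
    [[0, 0, 0], [0, 0, -0.0025], -0.5],
    [[0, 0, 0], [0, 0, -0.0025], -0.5],
    [[0, 0, 0], [0, 0, -0.0025], -0.5],
    [[0, 0, 0], [0, 0, -0.0025], -0.5]
  ]
}}

```text
time: 12.9
tool_pos: [0.5632, -0.1158, 0.0378]
tcp_rot: [[0.807, -0.334, 0.487], [-0.59, -0.455, 0.667], [-0.001, -0.825, -0.565]]
force: [-7.2, -1.8, 12.6]
width: 0.631
```

>>> {"fn": "apply_moves", "kwargs": {
  "plan": [
    [[0, 0, 0], [0, 0, 0.0007], -0.5],
    [[0, 0, 0], [0, 0, 0.0014], -0.5],
    [[0, 0, 0], [0, 0, 0.0014], 0.2],
    [[0, 0, 0], [0, 0, 0.0014], 0.28],
    [[0, 0, 0], [0, 0, 0.0014], 0.34],
    [[0, 0, 0], [0, 0, 0.0014], 0.42],
    [[0, 0, 0], [0, 0, 0.0014], 0.5],
    [[0, 0, 0], [0, 0, 0.0014], 0.6],
    [[0, 0, 0], [0, 0, 0.0014], 0.7],
    [[0, 0, 0], [0, 0, 0.0014], 0.7]
  ],
  "grip_force": 20
}}

```text
time: 13.9
tool_pos: [0.5628, -0.116, 0.0374]
tcp_rot: [[0.807, -0.337, 0.486], [-0.591, -0.456, 0.665], [-0.002, -0.824, -0.567]]
force: [0.5, -0.5, 0.0]
width: 0.847
```

```bash
python3 - <<'E'
from h import *
from plant import ctrl
fs={n:ctrl.grab_frame(n) for n in("top","scene","wrist")}
s=ctrl.get_state();print(s["tool_pos"].round(4),s["force"].round(2),s["width"],s["tcp_rot"][:,2].round(3));pickle.dump((fs,s),open("f8.pkl","wb"))
o=np.zeros((384,800,3),np.uint8);o[:,:512]=fs["wrist"]["pixels"]
p=(297,172);o[:,516:772]=cv2.resize(fs["top"]["pixels"][p[1]-48:p[1]+48,p[0]-32:p[0]+32],(256,384),interpolation=cv2.INTER_CUBIC);cv2.imwrite("pics/w8.png",o)
E
```

```text
[ 0.5628 -0.116   0.0375] [-0.18  0.93  0.34] 0.8498806076593116 [ 0.486  0.665 -0.567]
```

View pics/w8.png

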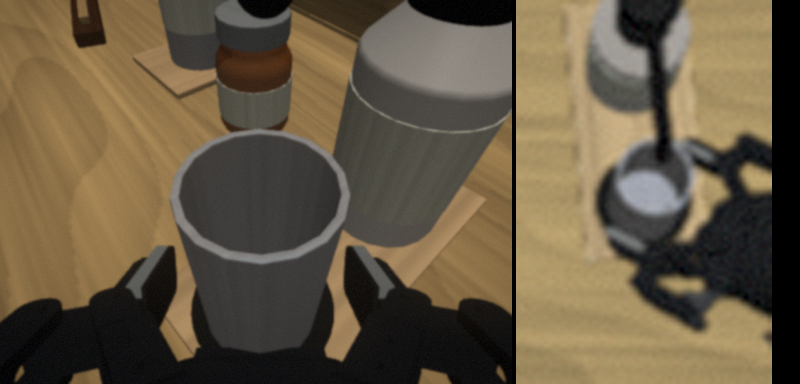

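>>> {"fn": "apply_moves", "kwargs": {
  "plan": [
    [[0, 0, 0], [-0.002, -0.003, 0.002], 0.7],
    [[0, 0, 0], [-0.007, -0.01, 0.008], 0.7],
    [[0, 0, 0], [-0.015, -0.02, 0.017], 0.7],
    [[0, 0, 0], [-0.024, -0.033, 0.028], 0.7],
    [[0, 0, 0], [-0.034, -0.047, 0.04], 0.7],
    [[0, 0, 0], [-0.046, -0.063, 0.054], 0.7],
    [[0, 0, 0], [-0.058, -0.08, 0.068], 0.7],
    [[0, 0, 0], [-0.07, -0.094, 0.085], 0],
    [[0, 0, 0], [-0.08, -0.1, 0.11], -0.5],
    [[0, 0, 0], [-0.085, -0.1, 0.13], -1]
  ]
}}

```text
time: 15.05
tool_pos: [0.4762, -0.2189, 0.169]
tcp_rot: [[0.804, -0.339, 0.488], [-0.594, -0.456, 0.663], [-0.002, -0.823, -0.568]]
force: [0.7, -0.2, 0.8]
width: 0.343
```

```bash
python3 - <<'E'
from h import *
from plant import ctrl
fs={n:ctrl.grab_frame(n) for n in("top","scene")}
s=ctrl.get_state();print(s["qpos"].round(1),s["tool_pos"].round(4),s["tcp_rot"].round(3).tolist());pickle.dump((fs,s),open("f9.pkl","wb"))
o=np.zeros((576,800,3),np.uint8);q=(228,178)
p=(299,156)
o[:,:384]=cv2.resize(fs["top"]["pixels"][p[1]-48:p[1]+48,p[0]-32:p[0]+32],None,fx=6,fy=6,interpolation=cv2.INTER_CUBIC)
q=(213,178);o[:,400:784]=cv2.resize(fs["scene"]["pixels"][q[1]-48:q[1]+48,q[0]-44:q[0]+20],None,fx=6,fy=6,interpolation=cv2.INTER_CUBIC);cv2.imwrite("pics/w9.png",o)
H=np.array([.656,-.116,.185])
for n in fs: print(n,proj(fs[n],H).round(1),proj(fs[n],[.556,-.1245,.098]).round(1),proj(fs[n],[.556,-.1245,.008]).round(1))
E
```

```text
[ 59.   24.7  -7.1 104.4 -51.   78.1  39.6] [ 0.4773 -0.2187  0.1706] [[0.805, -0.336, 0.489], [-0.593, -0.459, 0.661], [0.002, -0.823, -0.568]]
top [299.4 121.4] [299.3 167.4] [296.5 174.4]
scene [180.1 156.7] [222.7 172. ] [225.1 183.9]
```

View pics/w9.png

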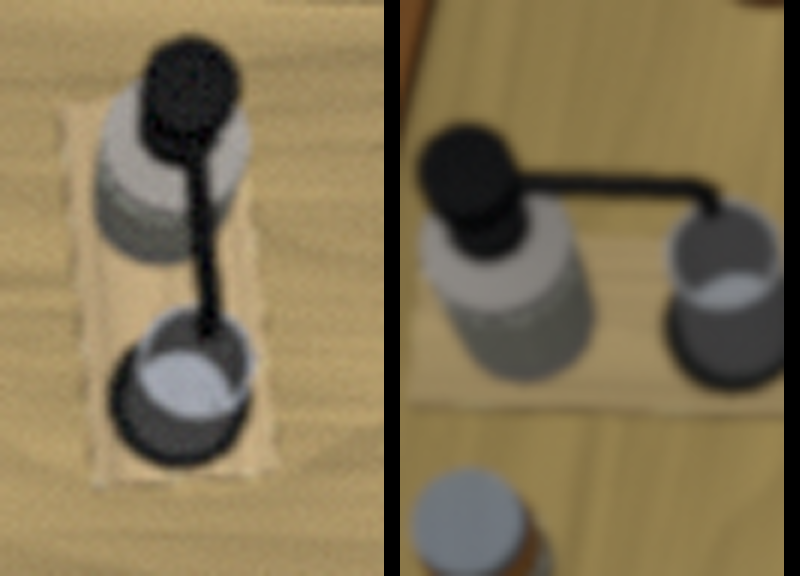

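>>> {"fn": "apply_moves", "kwargs": {
  "plan": [
    [[0, 0, 0], [0, 0, 0.02], -1],
    [[0, 0, 0], [0.005, 0.003, 0.05], -1],
    [[0, 0, 0], [0.015, 0.01, 0.075], -1],
    [[0, 0, 0], [0.035, 0.022, 0.085], -1],
    [[0, 0, 0], [0.06, 0.037, 0.085], -1],
    [[0, 0, 0], [0.09, 0.054, 0.08], -1],
    [[0, 0, 0], [0.12, 0.072, 0.07], -1],
    [[0, 0, 0], [0.15, 0.09, 0.06], -1],
    [[0, 0, 0], [0.17, 0.1, 0.053], -1],
    [[0, 0, 0], [0.182, 0.108, 0.048], -1]
  ]
}}

```text
time: 16.15
tool_pos: [0.6604, -0.1066, 0.2146]
tcp_rot: [[0.808, -0.336, 0.484], [-0.59, -0.456, 0.667], [-0.003, -0.824, -0.567]]
force: [-0.3, -0.2, 0.4]
width: 0.0
```

```bash
python3 - <<'E'
from h import *
from plant import ctrl
fs={n:ctrl.grab_frame(n) for n in("top","scene")}
s=ctrl.get_state();print(s["qpos"].round(1),s["tool_pos"].round(4),s["force"].round(1),s["width"],s["tcp_rot"].round(3).tolist())
o=np.zeros((480,800,3),np.uint8)
p=(299,140);o[:,:400]=cv2.resize(fs["top"]["pixels"][p[1]-48:p[1]+48,p[0]-40:p[0]+40],None,fx=5,fy=5,interpolation=cv2.INTER_CUBIC)
q=(190,165);o[:,400:]=cv2.resize(fs["scene"]["pixels"][q[1]-60:q[1]+36,q[0]-30:q[0]+50],None,fx=5,fy=5,interpolation=cv2.INTER_CUBIC);cv2.imwrite("pics/w10.png",o)
E
```

```text
[ 43.2  27.3 -14.1  94.6 -55.3  66.2  22. ] [ 0.6599 -0.1061  0.2146] [-0.3  0.7  0.5] 0.0021234189402915076 [[0.808, -0.336, 0.483], [-0.589, -0.456, 0.668], [-0.004, -0.824, -0.566]]
```

View pics/w10.png

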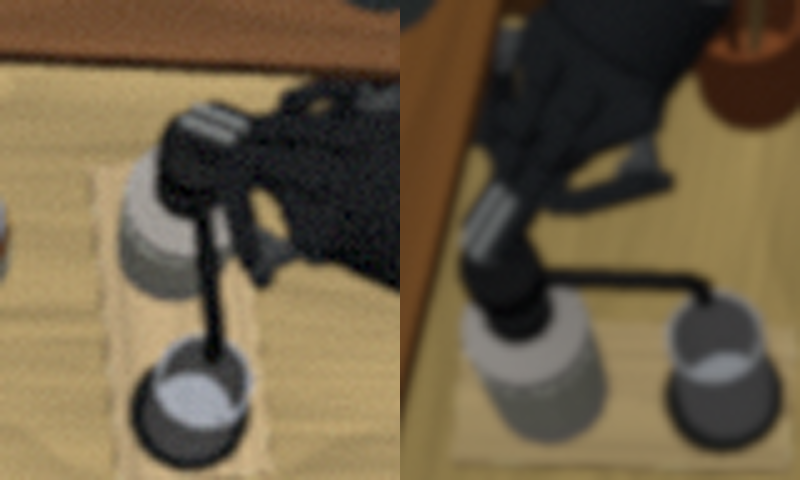

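>>> {"fn": "apply_moves", "kwargs": {
  "plan": [
    [[0, 0, 0], [0, -0.002, -0.004], -1],
    [[0, 0, 0], [0, -0.004, -0.008], -1],
    [[0, 0, 0], [0, -0.004, -0.012], -1],
    [[0, 0, 0], [0, -0.004, -0.016], -1],
    [[0, 0, 0], [0, -0.004, -0.02], -1],
    [[0, 0, 0], [0, -0.004, -0.023], -1],
    [[0, 0, 0], [0, -0.004, -0.026], -1],
    [[0, 0, 0], [0, -0.004, -0.028], -1],
    [[0, 0, 0], [0, -0.004, -0.028], -1],
    [[0, 0, 0], [0, -0.004, -0.028], -1]
  ]
}}

```text
time: 17.25
tool_pos: [0.6599, -0.112, 0.1878]
tcp_rot: [[0.807, -0.336, 0.486], [-0.591, -0.456, 0.665], [-0.002, -0.824, -0.566]]
force: [-2.6, -0.8, 4.6]
width: -0.003
```

>>> {"fn": "apply_moves", "kwargs": {
  "plan": [
    [[0, 0, 0], [0, 0, -0.002], -1],
    [[0, 0, 0], [0, 0, -0.004], -1],
    [[0, 0, 0], [0, 0, -0.006], -1],
    [[0, 0, 0], [0, 0, -0.008], -1],
    [[0, 0, 0], [0, 0, -0.0095], -1],
    [[0, 0, 0], [0, 0, -0.011], -1],
    [[0, 0, 0], [0, 0, -0.012], -1],
    [[0, 0, 0], [0, 0, -0.0125], -1],
    [[0, 0, 0], [0, 0, -0.0125], -1],
    [[0, 0, 0], [0, 0, -0.0125], -1]
  ]
}}

```text
time: 18.25
tool_pos: [0.6602, -0.112, 0.1771]
tcp_rot: [[0.807, -0.334, 0.487], [-0.591, -0.456, 0.666], [-0.0, -0.825, -0.565]]
force: [-9.0, -2.4, 13.2]
width: -0.004
```

>>> {"fn": "apply_moves", "kwargs": {
  "plan": [
    [[0, 0, 0], [0, 0, -0.0005], -1],
    [[0, 0, 0], [0, 0, -0.001], -1],
    [[0, 0, 0], [0, 0, -0.0015], -1],
    [[0, 0, 0], [0, 0, -0.002], -1],
    [[0, 0, 0], [0, 0, -0.0025], -1],
    [[0, 0, 0], [0, 0, -0.0025], -1],
    [[0, 0, 0], [0, 0, -0.0025], -1],
    [[0, 0, 0], [0, 0, -0.0025], -1],
    [[0, 0, 0], [0, 0, -0.0025], -1],
    [[0, 0, 0], [0, 0, -0.0025], -1]
  ]
}}

```text
time: 19.25
tool_pos: [0.6603, -0.112, 0.1768]
tcp_rot: [[0.808, -0.332, 0.488], [-0.59, -0.456, 0.667], [0.001, -0.826, -0.564]]
force: [-16.1, -4.7, 23.9]
width: 0.001
```

The force jumped from 13 N to 24 N over 0.3 mm of travel, so the head is at its stop. I'll let it rise and back away.

>>> {"fn": "apply_moves", "kwargs": {
  "plan": [
    [[0, 0, 0], [0, 0, 0.003], -1],
    [[0, 0, 0], [0, 0, 0.006], -1],
    [[0, 0, 0], [0, 0, 0.01], -1],
    [[0, 0, 0], [0, 0, 0.014], -1],
    [[0, 0, 0], [0, 0, 0.018], -1],
    [[0, 0, 0], [0, 0, 0.023], -1],
    [[0, 0, 0], [0, 0, 0.03], -1],
    [[0, 0, 0], [0, 0, 0.038], -1],
    [[0, 0, 0], [-0.008, -0.005, 0.046], -1],
    [[0, 0, 0], [-0.018, -0.01, 0.054], -1]
  ]
}}

```text
time: 20.25
tool_pos: [0.6413, -0.1221, 0.2271]
tcp_rot: [[0.807, -0.336, 0.486], [-0.591, -0.456, 0.666], [-0.002, -0.824, -0.567]]
force: [-0.4, 0.5, -0.2]
width: -0.001
```

>>> {"fn": "apply_moves", "kwargs": {
  "plan": [
    [[0, 0, 0], [-0.015, -0.01, 0.008], -1],
    [[0, 0, 0], [-0.035, -0.025, 0.015], -1],
    [[0, 0, 0], [-0.06, -0.04, 0.022], -1],
    [[0, 0, 0], [-0.085, -0.055, 0.03], -1],
    [[0, 0, 0], [-0.11, -0.07, 0.035], -1],
    [[0, 0, 0], [-0.135, -0.09, 0.04], -1],
    [[0, 0, 0], [-0.155, -0.105, 0.045], -1],
    [[0, 0, 0], [-0.17, -0.115, 0.05], -1],
    [[0, 0, 0], [-0.175, -0.12, 0.05], -1],
    [[0, 0, 0], [-0.175, -0.12, 0.05], -1]
  ]
}}

```text
time: 21.25
tool_pos: [0.4661, -0.2433, 0.2765]
tcp_rot: [[0.805, -0.338, 0.488], [-0.593, -0.456, 0.664], [-0.002, -0.824, -0.567]]
force: [0.7, 0.5, 0.0]
width: -0.002
```

```bash
python3 - <<'E'
from h import *
from plant import ctrl
fs={n:ctrl.grab_frame(n) for n in("top","scene")}
s=ctrl.get_state();print(s["time"],s["tool_pos"].round(4),s["force"].round(1),np.abs(s["qvel"]).max())
o=np.zeros((576,800,3),np.uint8)
p=(299,156);o[:,:384]=cv2.resize(fs["top"]["pixels"][p[1]-48:p[1]+48,p[0]-32:p[0]+32],None,fx=6,fy=6,interpolation=cv2.INTER_CUBIC)
q=(213,178);o[:,400:784]=cv2.resize(fs["scene"]["pixels"][q[1]-48:q[1]+48,q[0]-44:q[0]+20],None,fx=6,fy=6,interpolation=cv2.INTER_CUBIC);cv2.imwrite("pics/w11.png",o)
f0=pickle.load(open("f0.pkl","rb"));f9=pickle.load(open("f9.pkl","rb"))[0]
for n,b,pts in(("f0",f0,dict(jar=[.65,.012,.085],wax=[.432,.15,.034],pot=[.57,-.325,.09],sander=[.44,-.268,.028],bridge=[.60,.24,.02],head=[.655,-.115,.185])),("f9",f9,dict(cup=[.555,-.1245,.098],head=[.655,-.115,.185]))):
  for k,X in pts.items():
    for v in("top","scene"):
        u=proj(b[v],X).astype(int);w=18
        A,B=[x["pixels"][u[1]-w:u[1]+w,u[0]-w:u[0]+w].astype(np.float32).mean(2) for x in(b[v],fs[v])]
        if A.shape==B.shape and A.size: print(n,k,v,np.round(cv2.phaseCorrelate(A,B)[0],2),round(float(np.abs(A-B).mean()),1))
E
```

```text
21.35 [ 0.4672 -0.2413  0.2764] [-0.6 -0.2 -0.2] 0.7712127222426447
f0 jar top [0.06 0.06] 4.2
f0 jar scene [-0.03  0.02] 1.2
f0 wax top [-0.08  0.06] 4.1
f0 wax scene [ 0.03 -0.01] 1.2
f0 pot top [-0.12  0.02] 3.9
f0 pot scene [0.02 0.04] 1.0
f0 sander top [-0.2 -0.4] 5.7
f0 sander scene [0.07 0.06] 1.1
f0 bridge top [-0.    0.05] 4.0
f0 bridge scene [-0.06  0.05] 1.2
f0 head top [-0.01  0.09] 4.2
f0 head scene [-0.07  0.01] 1.1
f9 cup top [-0.02 -0.07] 2.4
f9 cup scene [-0.   -0.01] 1.2
f9 head top [0.13 0.11] 2.7
f9 head scene [ 0.03 -0.01] 1.2
```

View pics/w11.png

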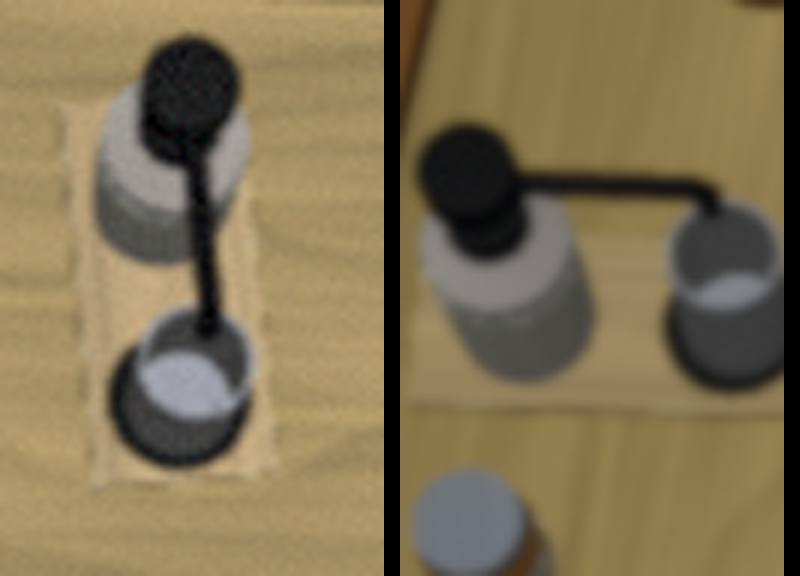

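The cup stands upright on the pad, the head is back up, and nothing checked has shifted. I'll hand in.

```bash
python3 -c "
from plant import ctrl
print(ctrl.close_job())"
```

```text
the job is handed in; nothing more can be done
None
```

I picked up the toppled cup and stood it mouth up on the pad under the white pump's spout. After letting go and backing out, I pressed the pump head down to its stop and let it spring back. I then moved the arm clear and handed the job in at about 21 s; no verdict was reported.

- **Cup:** it stands upright within about 3 mm of the pad's centre. It touched down at about 13 N measured at the wrist. The top view read its mouth about 2.5 mm closer to the robot than the arm's own reading did. It did not move when the pump was pressed.
- **Pump press:** the force rose from about 13 N to 24 N over 0.3 mm of travel, so the head was fully down. Measured travel was about 14–15 mm. In both views the head is back at its starting position.
- **Everything else:** the jar, wax tin, pot, sanding block and bridge had not shifted in the images, apart from one reading. The top view showed 0.4 pixel for the sander, where the arm was nearby; the scene view showed none. The spray can was never touched. I did not check the screwdriver or the red pumps afterwards, but the arm never came near the screwdriver and only passed well above the red pump at the right.

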